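# Close the drilling jig on a clock-face blank

## Robot

A 6-joint arm with a two-finger parallel gripper is mounted at the origin on the work surface; the furniture and walls round the work are solid. World frame = base frame: x ahead of the robot, y to its left, z up, the work surface at z = 0. Lengths are in m, angles in rad, forces in N, time in s.
With the tool pointing down it reaches from about 0.275 to 0.975 m from the base axis. Payload 8.4 kg.
Tool frame: the origin (TCP) lies midway between the tips of the shut fingers; the grasp point (between the pads) lies 19 mm behind it; x points along the fingers, y is the direction in which the jaws open and shut, and the axes are right-handed (so a half turn about x gives the same grasp; the last joint's range is limited). The gripper opens to 92 mm and grips with 3 to 60 N. Pads are 20 mm wide; open, the fingers measure 128 mm over their backs; the gripper's body (75 mm by 189 mm) begins 69 mm behind the grasp point.
Start: joints at [-1.194, 0.353, 1.633, -0, 1.155, -0.002], TCP at [0.231, -0.581, 0.215] pointing down, gripper open.
Joint ranges: [-2.63, 2.63], [-0.92, 2.1], [0.06, 2.66], [-1.3, 4.44], [0, 2.69], [-3.02, 3.02]. Speed limits (rad/s): [2.22, 2.22, 2.79, 3.14, 3.14, 3.14].

## Interface

Orientations are given as a unit quaternion [w, x, y, z].
In Python, from plant import arm gives the robot as it stands. The module is installed in compiled form; this text tells all that it offers. Calls block until the motion is done:
- arm.goto(position, orientation): joint-space move of the TCP to a pose.
- arm.movel(position, attitude=None, speed=0.15): straight line of the TCP; attitude=None keeps the orientation; speed is the mean speed in m/s.
- arm.move_joints(angles): joint-space move.
- arm.grip(opening, squeeze=None): finger opening in m; squeeze is the grip in N (None keeps the last); returns when the fingers have stopped.
- arm.pause(seconds).
- arm.ik(position, orientation): joint angles nearest the present ones, or None.
- arm.grab_frame(name): name is "side" or "top" or "wrist"; returns a dict with "color" (420x560x3 uint8, blue, green, red), "intrinsics" (3x3 intrinsics, pixels), "k1" (the pictures are not rectified: a ray, as slopes to the right and down, at radius r is drawn at 1 + k1 r^2 times it, then the intrinsics apply), "position" and "rotation" of the camera in the world; the wrist camera has in their place "tool_from_camera" (4x4, takes a point from camera to tool coordinates, whose origin is the TCP and whose axes are the tool frame's). Camera axes: x right, y up, looking along -z (the intrinsics and any distortion apply to the point x, -y, -z); pixel columns grow to the right and rows downward; lengths in m; the calibration is good to about 2 mm. A picture is of the moment at which its call begins: read the wrist's pose just before it. There is no depth.
A pose or a line that the arm cannot do raises arm.MotionError and nothing moves.
- arm.job_done(): hands the job in, once; it reports no verdict.
Readings, each from a call of its own:
- arm.current_time(): time.
- arm.current_joint_positions(): joint angles.
- arm.current_joint_vel(): joint speeds.
- arm.current_joint_torque(): joint torques, N m.
- arm.current_tcp_pos(): TCP position.
- arm.current_tcp_rot(): TCP orientation.
- arm.current_contact_force(): force on the tool from outside, world axes, zero at the start.
- arm.current_torque(): the same for the moment, N m.
- arm.current_grip_width(): finger opening in m.
Only numpy, scipy, OpenCV 4.12 (cv2) and the standard library are available. Lean on these libraries where they do the work, as an engineer would, in place of code of your own. Each camera call takes 0.05 s, during which the arm holds its last target.

## Task

The round birch blank lying on the bed of the drilling jig is to be centred under the drill bush for its clock-shaft hole. Press and hold down the ribbed pad in the middle of the jig's sliding jaw to free its brake, push the jaw along the bed until it has pushed the blank fully home in the V-shaped fixed jaw and the jaw's pointer has come to the long line of the scale, then let the pad up so that the brake holds the jaw there. Only press and push with the fingertips: do not lift the blank, do not force the jaw along with its brake on, and leave the things lying round the jig where they are.

Things in the scene. Friction and masses are not known exactly. Their poses are not given: they have to be found in the camera images.
- jig: Grey drilling jig with an aluminium bed, fixed to the bench, 300 x 110 mm (154 over its low ears), its flat bed 28 mm above the bench with a 13 mm T-slot along the middle. Origin: centre of its underside. +x runs along the bed from the sliding jaw to the fixed V jaw, the way the sliding jaw closes; z up. Scale ticks every 10 mm lie along the bed's edge at y = -50 mm.
- pad_top (a point): Centre of the top of the ribbed black rubber release pad in the middle of the sliding jaw; moves with pad and jaw. The pad is level, 34 mm square. When up, its top is 54 mm above the bench and 9 mm above the jaw round it; it sinks straight down when pressed.
- release (a joint): Pad travel, m: 0 up (brake on), 0.0055 bottom. Its spring pushes up with about 12 N at the top, 15 N at the bottom. Up, a shoe under the bed holds the jaw by friction against about 10 N; pressed past 0.001 the brake is free and the jaw slides with about 1 N. Pressing half-way or deeper and dragging the fingertips along jig +x takes the jaw along by friction on the rubber.
- jaw (a joint): Position of the sliding jaw along the bed, m: 0 fully open, growing towards the V jaw (jig +x). The blank stops it at 0.081 to 0.084: closed, pointer at the long line. The jaw is a steel slide 80 mm long (jig x), 86 mm wide, 17 mm high on the bed; its nylon front is 40 mm ahead (+x) of the pad's centre.
- pointer (a point): Tip of the jaw's pointer (black line on a small tab at the foot of the jaw's right-hand side, jig -y), at bed height; moves with the jaw.
- mark (a point): Middle of the long line of the scale, at bed height, at the edge of the bed: the marked stop. When the jaw is home the pointer stands level with it along jig x (the points then lie 4 mm apart across the bed).
- bush (a point): Point on the drill bush's axis, 10 mm above the bed; the blank's centre comes under it when home in the fixed jaw, a 90 degree V of slick white nylon 15 mm high, open to jig -x, apex 47 mm ahead (+x) of the axis. The steel bush (25 mm across, top 69 mm above the bench) hangs over the blank on a 22 mm wide arm from the block behind the V.
- blank: Round birch blank, 68 mm in diameter, 10 mm thick, loose, lying flat on the bed between the jaws. Origin: centre of its underside, z up.
- clock_motor: Black square clock motor, 56 x 56 x 33 mm with a brass shaft, loose on the bench beside the jig; leave it. Origin: centre of its underside.
- spare_blank: Another birch blank, 68 mm in diameter, 10 mm thick, loose on the bench beside the jig; leave it. Origin: centre of its underside.
- pencil_red: Pencil, 172 mm long, 9 mm thick, loose on the bench along the other side of the jig; leave it. Origin: its middle, underside.

How it is judged:
By the outcome, as a careful person would: the job done as asked, in the order asked, and still so for the second after the job is handed in, with the robot touching nothing.
It also fails if it takes over 38 s, if anything falls off the work surface, if the arm or the gripper's body presses on something with over 40 N, if the wrist force passes 120 N, or if a joint passes its speed limit or range.

## Working session

There is one attempt and no reset: what is moved stays moved. The work goes in short steps, each a Python script; the robot and the scene stay as the last script left them, time stands still between calls to the robot, and variables do not carry over. Pictures are saved under pics/ and viewed, and the job is handed in when it is done.

```bash
mkdir -p pics; ls; python3 - <<'E'
from plant import arm
import cv2
for n in ("side","top","wrist"):
    f=arm.grab_frame(n); cv2.imwrite(f"pics/{n}0.png",f["color"])
    print(n,{k:v for k,v in f.items() if k!="color"})
print(arm.current_time(),arm.current_tcp_pos(),arm.current_tcp_rot(),arm.current_contact_force(),arm.current_grip_width())
E
```

```text
pics
side {'intrinsics': array([[381.34481656,   0.        , 278.71717092],
       [  0.        , 381.34481656, 202.24326248],
       [  0.        ,   0.        ,   1.        ]]), 'k1': 0.0214355247386828, 'position': array([ 0.51545336, -0.37188947,  0.63725747]), 'rotation': array([ 0.9112642 ,  0.41150512,  0.00494864, -0.01538212])}
top {'intrinsics': array([[450.72497481,   0.        , 283.63323495],
       [  0.        , 450.72497481, 212.90096793],
       [  0.        ,   0.        ,   1.        ]]), 'k1': -0.15336731806080542, 'position': array([0.41288683, 0.27078947, 0.9276123 ]), 'rotation': array([ 0.70668725,  0.02805103, -0.03284566, -0.70620637])}
wrist {'intrinsics': array([[371.53264418,   0.        , 284.81728244],
       [  0.        , 371.53264418, 210.41766953],
       [  0.        ,   0.        ,   1.        ]]), 'k1': -0.01489941788899565, 'tool_from_camera': array([[ 7.59020558e-04,  2.96188006e-01, -9.55129357e-01,
        -1.70617825e-01],
       [ 9.99999563e-01,  2.97278821e-04,  8.86864843e-04,
         4.29147564e-04],
       [ 5.46618459e-04, -9.55129612e-01, -2.96187651e-01,
        -8.37217384e-02],
       [ 0.00000000e+00,  0.00000000e+00,  0.00000000e+00,
         1.00000000e+00]])}
0.15 [ 0.23098681 -0.58036683  0.21405197] [-0.13277286 -0.69438752 -0.13347539  0.69453701] [ 1.01965314  0.48702326 -0.35668334] 0.09176694243274698
```

View pics/side0.png

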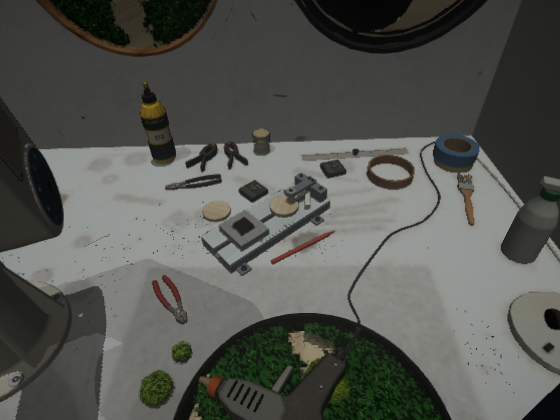

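View pics/top0.png

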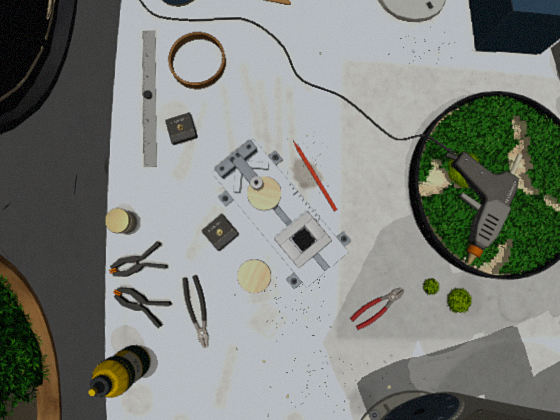

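The jig is seen in both views: pad at about (303,239) in top and the V jaw up-left of it. I'll enlarge both.

```bash
python3 - <<'E'
import cv2
a=cv2.imread("pics/top0.png")[130:300,190:370]; cv2.imwrite("pics/top0c.png",cv2.resize(a,None,fx=3.5,fy=3.5,interpolation=cv2.INTER_CUBIC)); 
a=cv2.imread("pics/side0.png")[160:285,180:350]; cv2.imwrite("pics/side0c.png",cv2.resize(a,None,fx=4.5,fy=4.5,interpolation=cv2.INTER_CUBIC))
E
```

```text
(no output)
```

View pics/top0c.png

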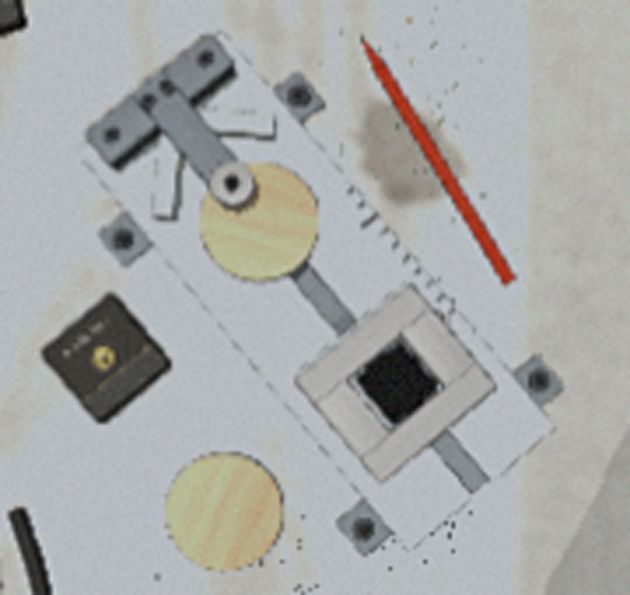

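View pics/side0c.png

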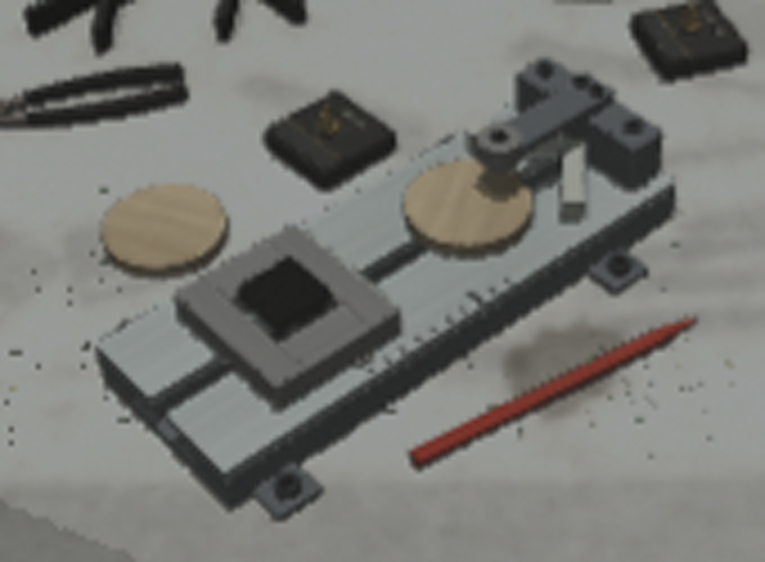

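```bash
cat > h.py <<'E'
import numpy as np
from scipy.spatial.transform import Rotation as R
from scipy.optimize import brentq, least_squares
def q(w): return R.from_quat([w[1],w[2],w[3],w[0]])
def ray(f,px,pos=None,rot=None):
    K=f["intrinsics"];d=np.array([(px[0]-K[0,2])/K[0,0],(px[1]-K[1,2])/K[1,1]])
    rd=np.linalg.norm(d); r=brentq(lambda r:r*(1+f["k1"]*r*r)-rd,0,1.2) if rd>0 else 0
    s=d*(r/rd); c=np.array([s[0],-s[1],-1.])
    if "position" in f: return f["position"],q(f["rotation"]).apply(c)
    T=f["tool_from_camera"]; A=q(rot)
    return np.array(pos)+A.apply(T[:3,3]),A.apply(T[:3,:3]@c)
def at_z(f,px,z,pos=None,rot=None):
    o,d=ray(f,px,pos,rot); return o+d*(z-o[2])/d[2]
E
python3 - <<'E'
from plant import arm
from h import *
T=arm.grab_frame("top");S=arm.grab_frame("side")
t=lambda x,y:(190+(x+.5)/3.5-.5,130+(y+.5)/3.5-.5)
s=lambda x,y:(180+(x+.5)/4.5-.5,160+(y+.5)/4.5-.5)
P={}
for n,f,px,z in [("rear-y T",T,t(552,428),.028),("rear+y T",T,t(410,549),.028),("front-y T",T,t(222,32),.028),("front+y T",T,t(85,148),.028),
 ("rear-y S",S,s(232,475),.028),("rear+y S",S,s(97,348),.028),("front-y S",S,s(672,180),.028),
 ("pad T",T,t(398,381),.054),("pad S",S,s(285,298),.054),("bush T",T,t(232,183),.069),("bush S",S,s(500,137),.069),
 ("mark T",T,t(368,215),.028),("mark S",S,s(476,299),.028),("blank T",T,t(260,222),.038),("blank S",S,s(468,205),.038)]:
    P[n]=at_z(f,px,z); print(n,P[n].round(4))
for c in "TS":
    L={k[:-2]:v for k,v in P.items() if k.endswith(" "+c)}
    L={k:L[k][:2] for k in L}
    M={"rear-y":(-.15,-.055),"rear+y":(-.15,.055),"front-y":(.15,-.055),"front+y":(.15,.055)}
    ks=[k for k in M if k in L]; A=np.array([M[k] for k in ks]);B=np.array([L[k] for k in ks])
    def res(p):
        c_,s_=np.cos(p[2]),np.sin(p[2]); return (A@np.array([[c_,s_],[-s_,c_]])+p[:2]-B).ravel()
    r=least_squares(res,[.5,.3,.6]);p=r.x;print(c,p,np.degrees(p[2]),r.fun.round(4))
    c_,s_=np.cos(p[2]),np.sin(p[2])
    for k in L:
        print(k,(np.array([[c_,s_],[-s_,c_]])@(L[k]-p[:2])).round(4))
E
```

```text
rear-y T [0.4124 0.1373 0.028 ]
rear+y T [0.344  0.2187 0.028 ]
front-y T [0.6424 0.3271 0.028 ]
front+y T [0.5738 0.406  0.028 ]
rear-y S [0.4172 0.1299 0.028 ]
rear+y S [0.3454 0.2121 0.028 ]
front-y S [0.6407 0.323  0.028 ]
pad T [0.4386 0.2266 0.054 ]
pad S [0.4393 0.2162 0.054 ]
bush T [0.5468 0.3183 0.069 ]
bush S [0.5476 0.3144 0.069 ]
mark T [0.5347 0.2423 0.028 ]
mark S [0.5319 0.2373 0.028 ]
blank T [0.5293 0.304  0.038 ]
blank S [0.53   0.2969 0.038 ]
T [0.49314698 0.27229115 0.68936354] 39.49762132912399 [-0.     -0.0028 -0.0016  0.0006  0.0015 -0.0019  0.0001  0.0041]
rear-y [-0.1482 -0.0528]
rear+y [-0.1492  0.0535]
front-y [ 0.1501 -0.0526]
front+y [0.1473 0.0519]
pad [-0.0712 -0.0005]
bush [0.0707 0.0014]
mark [ 0.013  -0.0496]
blank [0.048  0.0015]
S [0.49365045 0.26817796 0.71192905] 40.79053011409655 [-0.0012 -0.0013 -0.0013 -0.0002  0.0025  0.0016]
rear-y [-0.1483 -0.0548]
rear+y [-0.1489  0.0543]
front-y [ 0.1471 -0.0546]
pad [-0.075  -0.0038]
bush [ 0.0711 -0.0003]
mark [ 0.0088 -0.0483]
blank [ 0.0463 -0.002 ]
```

```bash
cat >> h.py <<'E'
TH=np.radians(40.0); ex=np.array([np.cos(TH),np.sin(TH),0]); ey=np.array([-ex[1],ex[0],0])
m=np.column_stack([[0,0,-1],ey,ex]); _q=R.from_matrix(m).as_quat(); QT=[_q[3],_q[0],_q[1],_q[2]]
E
python3 - <<'E'
from plant import arm
from h import *
import cv2
p=np.array(arm.current_tcp_pos()); 
tgt=[.439,.221,.20]
print(arm.ik(tgt,QT))
up=p+[0,0,.13]
arm.movel(up,speed=.4)
arm.goto([.43,.21,.34],QT)
arm.movel([.439,.221,.20],speed=.3)
arm.grip(0.0,20)
print(arm.current_time(),arm.current_tcp_pos(),arm.current_tcp_rot(),QT,arm.current_contact_force(),arm.current_grip_width())
f=arm.grab_frame("wrist"); cv2.imwrite("pics/w1.png",f["color"])
f=arm.grab_frame("side"); cv2.imwrite("pics/s1.png",f["color"])
E
```

```text
[ 4.63325405e-01  1.60630727e-01  1.92770057e+00 -4.44089210e-16
  1.05326135e+00 -1.80560262e+00]
5.5583 [0.43900719 0.22099333 0.20000395] [ 0.66446621 -0.24183074  0.66446946  0.24183236] [np.float64(0.6644630243886747), np.float64(-0.24184476264797525), np.float64(0.6644630243886747), np.float64(0.24184476264797525)] [-0.95634873  0.25810964  0.05387772] 0.0004493722315653949
```

View pics/w1.png

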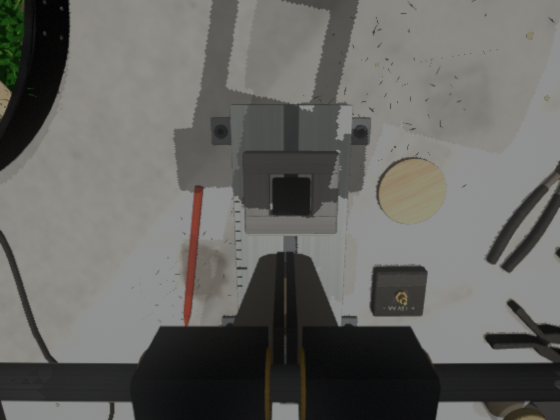

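```bash
python3 - <<'E'
import cv2
a=cv2.imread("pics/w1.png")[90:335,205:385]; cv2.imwrite("pics/w1c.png",cv2.resize(a,None,fx=2.4,fy=2.4,interpolation=cv2.INTER_CUBIC)); 
E
```

```text
(no output)
```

View pics/w1c.png

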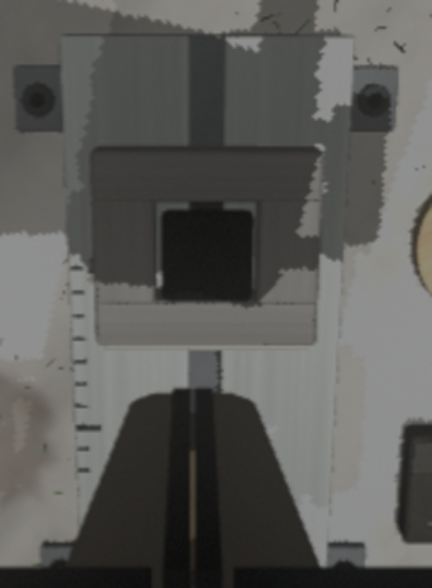

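```bash
python3 - <<'E'
from plant import arm
from h import *
f=arm.grab_frame("wrist");p,r=arm.current_tcp_pos(),arm.current_tcp_rot()
w=lambda x,y:(205+(x+.5)/2.4-.5,90+(y+.5)/2.4-.5)
P={}
for n,px,z in [("pad",w(207,254),.054),("rl",w(62,36),.028),("rr",w(352,36),.028),("l2",w(78,470),.028),("r2",w(333,470),.028),("mark",w(88,428),.028),("tcp",w(193,390),.2)]:
    P[n]=at_z(f,px,z,p,r);print(n,P[n].round(4))
a=P["l2"]-P["rl"];b=P["r2"]-P["rr"];print(np.degrees([np.arctan2(a[1],a[0]),np.arctan2(b[1],b[0])]))
c=(P["rl"]+P["rr"])/2; print(c+.15*ex, (P["pad"]-c)@ex-.15,(P["pad"]-c)@ey, (P["mark"]-c)@ex-.15)
E
```

```text
pad [0.4355 0.225  0.054 ]
rl [0.4112 0.1347 0.028 ]
rr [0.3423 0.217  0.028 ]
l2 [0.5494 0.2494 0.028 ]
r2 [0.479  0.3334 0.028 ]
mark [0.531  0.2404 0.028 ]
tcp [0.4313 0.2145 0.2   ]
[39.68493767 40.40729642]
[0.49166417 0.27227942 0.028     ] -0.07345892855452969 -0.00010328125447583018 0.009627776201236005
```

View pics/s1.png

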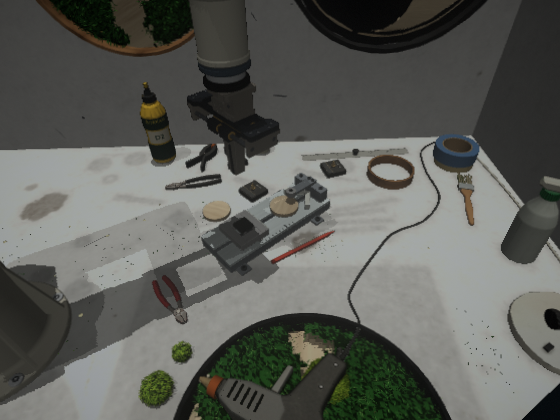

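```bash
python3 - <<'E'
from plant import arm
from h import *
F=lambda:np.array(arm.current_contact_force())
xy=np.array([.4373,.2232])
arm.movel([*xy,.062],speed=.12)
b=F();print(b.round(2),np.array(arm.current_tcp_pos()).round(4))
z=.057
zc=None
while z>.047:
    arm.movel([*xy,z],speed=.03); f=F()-b; print(round(z,4),f.round(2),np.round(arm.current_tcp_pos(),4),round(arm.current_time(),2))
    if zc is None and f[2]>6: zc=z; 
    if zc and z<=zc-.0029: break
    z-=.001
E
```

```text
[-0.09  0.06  0.12] [0.4378 0.2234 0.0626]
0.057 [ 0.82  0.09 -0.46] [0.4372 0.2232 0.057 ] 7.33
0.056 [-0.04 -0.28 -0.3 ] [0.4373 0.2232 0.056 ] 7.58
0.055 [-0.59 -1.09 -0.65] [0.4373 0.2232 0.055 ] 7.83
0.054 [-0.53 -0.31  6.03] [0.4377 0.2234 0.0544] 8.07
0.053 [-0.37  0.42 11.77] [0.4381 0.2237 0.0539] 8.32
0.052 [-1.12 -0.46 11.48] [0.4382 0.2239 0.053 ] 8.57
0.051 [-1.61  0.49 11.83] [0.4383 0.2239 0.052 ] 8.82
```

```bash
python3 - <<'E'
from plant import arm
from h import *
import cv2
F=lambda:np.array(arm.current_contact_force())
b=np.array([0,0,0.])
xy=np.array([.4373,.2232]); z=.0489
arm.movel([*xy,z],speed=.02); p0=np.array(arm.current_tcp_pos()); print(F().round(2),p0.round(4))
for d in (.01,.02,.03,.04,.05,.06):
    arm.movel([*(xy+d*ex[:2]),z],speed=.035); f=F();p=np.array(arm.current_tcp_pos())
    print(d,"fx %.2f fy %.2f fz %.2f"%(f@ex,f@ey,f[2]),"adv %.4f z %.4f"%((p-p0)@ex,p[2]),round(arm.current_time(),2))
    if f[2]<8 or f@ex<-6: break
for n in("top","side"): cv2.imwrite(f"pics/{n}2.png",arm.grab_frame(n)["color"])
a=cv2.imread("pics/top2.png")[130:300,190:370]; cv2.imwrite("pics/top2c.png",cv2.resize(a,None,fx=3.5,fy=3.5,interpolation=cv2.INTER_CUBIC)); 
a=cv2.imread("pics/side2.png")[160:285,180:350]; cv2.imwrite("pics/side2c.png",cv2.resize(a,None,fx=4.5,fy=4.5,interpolation=cv2.INTER_CUBIC))
E
```

```text
[-1.1   0.76 13.18] [0.4385 0.2241 0.05  ]
0.01 fx 1.17 fy 2.37 fz 13.24 adv 0.0107 z 0.0503 9.52
0.02 fx 0.53 fy 2.53 fz 13.62 adv 0.0208 z 0.0503 9.95
0.03 fx 0.80 fy 2.47 fz 12.19 adv 0.0308 z 0.0504 10.38
0.04 fx 0.54 fy 1.80 fz 13.65 adv 0.0408 z 0.0504 10.82
0.05 fx 1.15 fy 1.35 fz 13.11 adv 0.0509 z 0.0505 11.25
0.06 fx 1.01 fy 1.61 fz 13.89 adv 0.0609 z 0.0505 11.68
```

View pics/top2c.png

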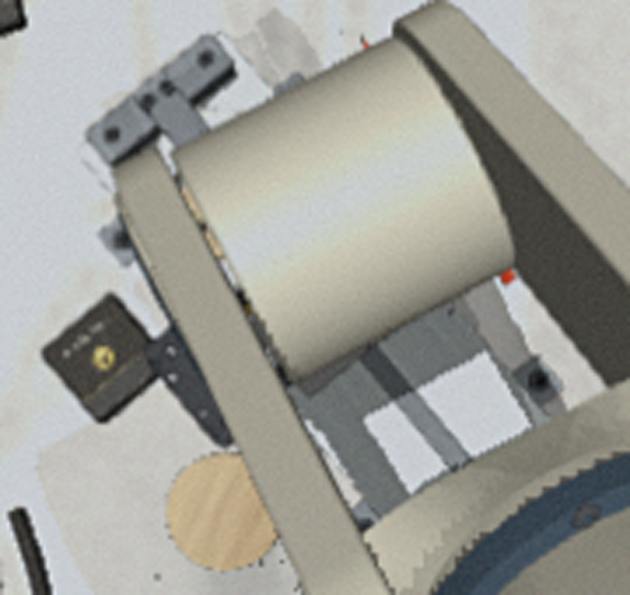

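View pics/side2c.png

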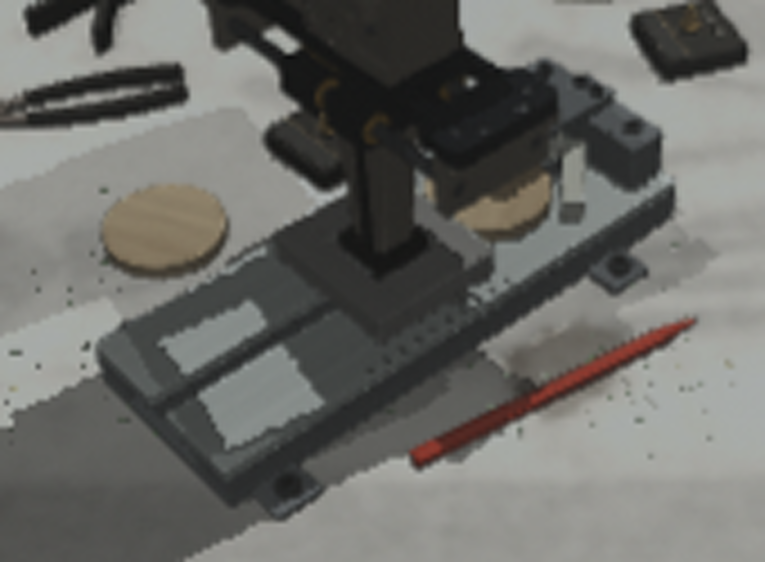

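```bash
python3 - <<'E'
from plant import arm
from h import *
import cv2
F=lambda:np.array(arm.current_contact_force())
xy=np.array([.4373,.2232]); z=.0486
p0=np.array([.4385,.2241,.05]); d=.06
while d<.094:
    d+=.004 if d<.076 else .0015
    arm.movel([*(xy+d*ex[:2]),z],speed=.03); f=F();p=np.array(arm.current_tcp_pos())
    print("%.4f"%d,"fx %.2f fy %.2f fz %.2f"%(f@ex,f@ey,f[2]),"adv %.4f z %.4f"%((p-p0)@ex,p[2]),round(arm.current_time(),2))
    if f[2]<8 or f@ex<-4: break
cv2.imwrite("pics/w3.png",arm.grab_frame("wrist")["color"])
cv2.imwrite("pics/side3.png",arm.grab_frame("side")["color"])
a=cv2.imread("pics/side3.png")[160:285,180:350]; cv2.imwrite("pics/side3c.png",cv2.resize(a,None,fx=4.5,fy=4.5,interpolation=cv2.INTER_CUBIC))
E
```

```text
0.0640 fx 0.88 fy 0.65 fz 13.03 adv 0.0647 z 0.0502 12.07
0.0680 fx -1.20 fy 0.77 fz 13.77 adv 0.0679 z 0.0500 12.35
0.0720 fx -7.51 fy -0.87 fz 14.56 adv 0.0694 z 0.0492 12.63
```

View pics/side3c.png

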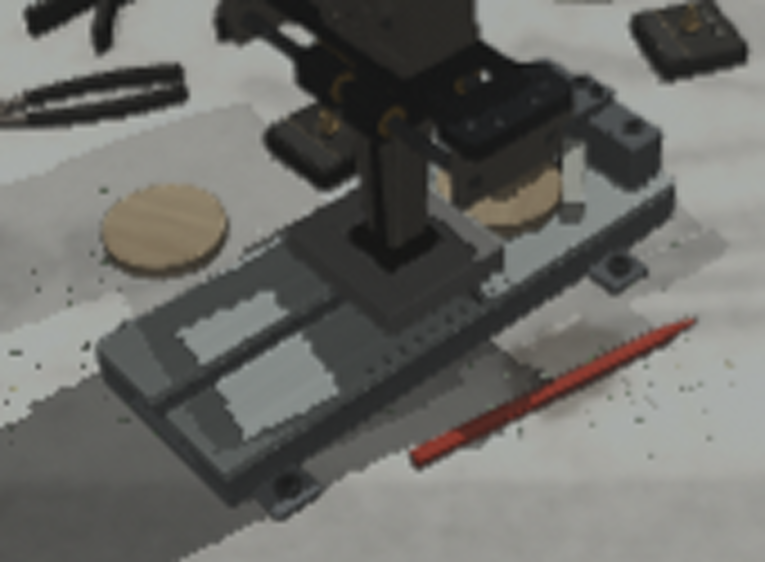

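View pics/w3.png

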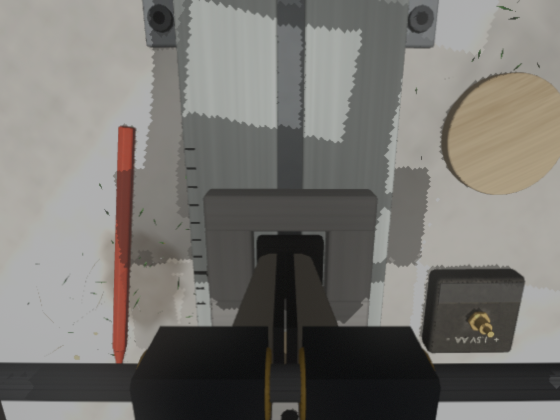

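```bash
python3 - <<'E'
import cv2
a=cv2.imread("pics/w3.png")[140:325,170:300]; cv2.imwrite("pics/w3c.png",cv2.resize(cv2.convertScaleAbs(a,alpha=1.8),None,fx=4,fy=3.2*1.25,interpolation=cv2.INTER_CUBIC)[150:]); 
E
```

```text
(no output)
```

View pics/w3c.png

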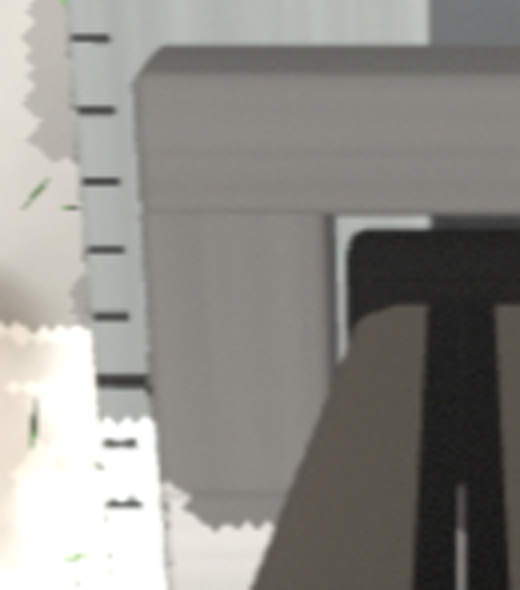

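```bash
python3 - <<'E'
from plant import arm
from h import *
f=arm.grab_frame("wrist");p,r=arm.current_tcp_pos(),arm.current_tcp_rot()
w=lambda x,y:(170+(x+.5)/4-.5,140+(y+150+.5)/4-.5)
M=at_z(f,w(120,381),.028,p,r)
J=at_z(f,w(320,46),.045,p,r); J2=at_z(f,w(230,210),.045,p,r); Pd=at_z(f,w(450,232),.050,p,r)
print("mark",M)
for n,v in (("jaw rear",J),("groove",J2),("pad rear",Pd)): print(n,v,(M-v)@ex)
print("tcp",p,(M-p)@ex, arm.current_contact_force())
# original image w1: pose
p1,r1=[.439007,.220993,.200004],[0.66446621,-0.24183074,0.66446946,0.24183236]
w1=lambda x,y:(205+(x+.5)/2.4-.5,90+(y+.5)/2.4-.5)
M1=at_z(f,w1(88,428),.028,p1,r1)
for n,px,z in (("jaw rear",w1(205,148),.045),("groove",w1(130,200),.045),("pad rear",w1(207,210),.054),("pad front",w1(207,298),.054),("jaw front",w1(205,345),.028+.0)): 
    v=at_z(f,px,z,p1,r1); print(n,v,(M1-v)@ex)
E
```

```text
mark [0.53197035 0.23883772 0.028     ]
jaw rear [0.47080174 0.22877887 0.045     ] 0.05332358453926005
groove [0.49461834 0.23325412 0.045     ] 0.03220237219447013
pad rear [0.47767364 0.25506546 0.05      ] 0.03116269922573406
tcp [0.49162192 0.26870278 0.04923316] 0.011711803383632806 [-3.54634582 -4.09881267 14.49799369]
jaw rear [0.40718528 0.20027089 0.045     ] 0.12066197373411985
groove [0.43976102 0.1913797  0.045     ] 0.10142266415551457
pad rear [0.42291434 0.21434663 0.054     ] 0.09956510917057473
pad front [0.44844806 0.23596028 0.054     ] 0.06611216256424725
jaw front [0.47055485 0.25415504 0.028     ] 0.03748201146898897
```

```bash
python3 - <<'E'
from plant import arm
from h import *
import cv2
F=lambda:np.array(arm.current_contact_force())
xy=np.array([.4373,.2232]);xy=xy+.0708*ex[:2]
def pr(t):
    f=F();p=np.array(arm.current_tcp_pos());print(t,"fx %.2f fy %.2f fz %.2f"%(f@ex,f@ey,f[2]),p.round(4),round(arm.current_time(),2))
pr("a");arm.movel([*xy,.0486],speed=.02);pr("b")
arm.movel([*xy,.058],speed=.03);pr("c")
arm.movel([*xy,.13],speed=.15);pr("d")
cv2.imwrite("pics/w4.png",arm.grab_frame("wrist")["color"]);print(arm.current_tcp_pos(),arm.current_tcp_rot())
arm.goto([.37,-.1,.35],QT);pr("e")
for n in("top","side"): cv2.imwrite(f"pics/{n}4.png",arm.grab_frame(n)["color"])
a=cv2.imread("pics/top4.png")[130:300,190:370]; cv2.imwrite("pics/top4c.png",cv2.resize(a,None,fx=3.5,fy=3.5,interpolation=cv2.INTER_CUBIC)); 
a=cv2.imread("pics/side4.png")[160:285,180:350]; cv2.imwrite("pics/side4c.png",cv2.resize(a,None,fx=4.5,fy=4.5,interpolation=cv2.INTER_CUBIC))
a=cv2.imread("pics/w4.png"); cv2.imwrite("pics/w4c.png",cv2.convertScaleAbs(a,alpha=1.6))
E
```

```text
a fx -5.35 fy -0.86 fz 14.50 [0.4916 0.2687 0.0492] 12.78
b fx -4.55 fy -1.00 fz 13.72 [0.4915 0.2686 0.0496] 13.03
c fx 0.02 fy 0.33 fz -0.64 [0.4914 0.2687 0.0578] 13.5
d fx 0.30 fy -0.36 fz 0.62 [0.4911 0.2685 0.1294] 14.13
[0.49085586 0.26833281 0.1289375 ] [ 0.66391678 -0.24192267  0.66501185  0.24175849]
e fx 0.04 fy 1.14 fz -0.24 [ 0.3702 -0.0995  0.3494] 15.82
```

View pics/top4c.png

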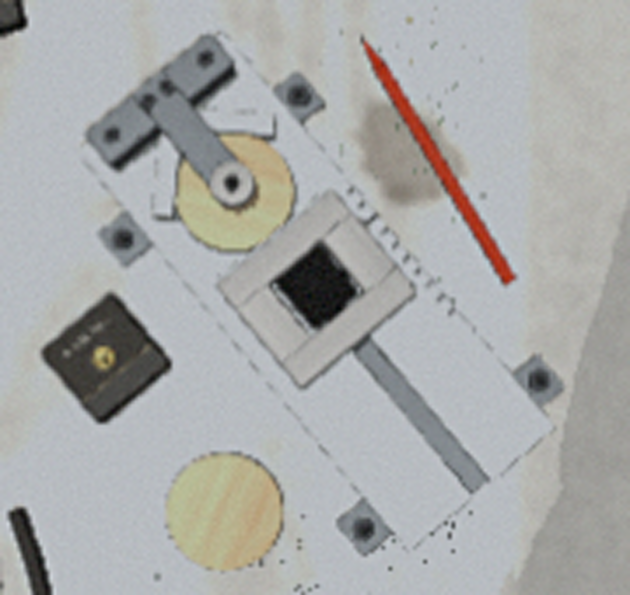

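View pics/side4c.png

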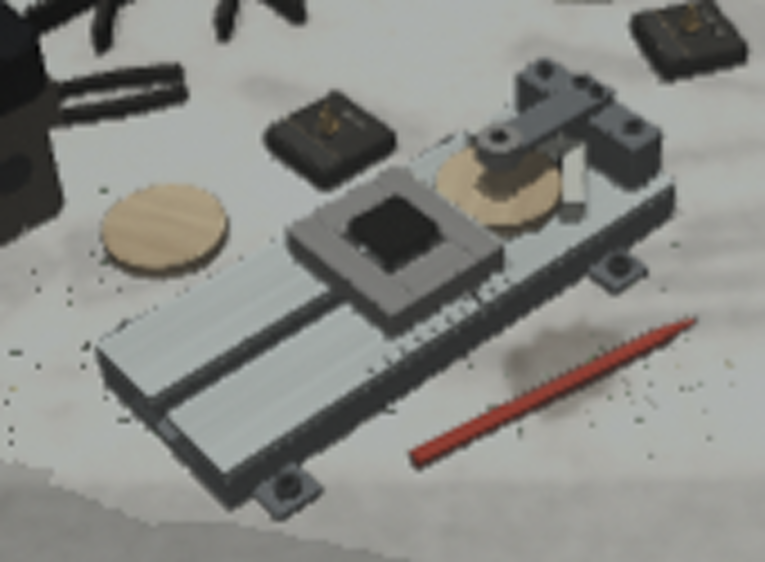

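View pics/w4c.png

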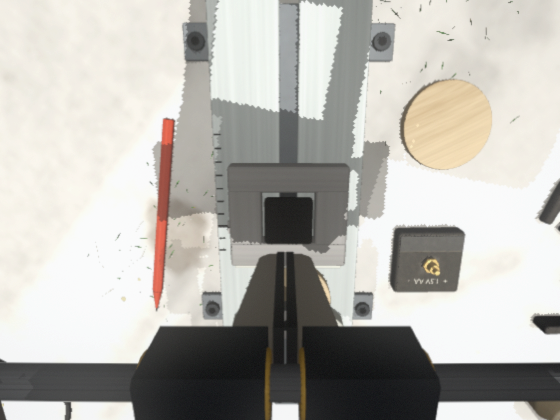

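```bash
python3 - <<'E'
from plant import arm
from h import *
import cv2
T=arm.grab_frame("top")
t=lambda x,y:(190+(x+.5)/3.5-.5,130+(y+.5)/3.5-.5)
B=at_z(T,t(232,183),.069);C=at_z(T,t(235.5,191),.038);P=at_z(T,t(317,285),.054);S=at_z(T,t(225,511),.010)
print("bush",B,"blank",C,"d",(C-B)@ex,(C-B)@ey,"pad",P,"pad-bush",(P-B)@ex)
m=np.array([.532,.240,0])-.0*ex
arm.goto([m[0],m[1],.16],QT); arm.movel([m[0],m[1],.09],speed=.2);arm.pause(.2)
p,r=arm.current_tcp_pos(),arm.current_tcp_rot(); print(p,r,arm.current_time())
f=arm.grab_frame("wrist")["color"]; cv2.imwrite("pics/w5.png",f)
cv2.imwrite("pics/w5c.png",cv2.resize(cv2.convertScaleAbs(f[120:270,220:420],alpha=1.6),None,fx=4,fy=4,interpolation=cv2.INTER_CUBIC))
E
```

```text
bush [0.5468398  0.31833859 0.069     ] blank [0.54706894 0.31802835 0.038     ] d -2.3882624583532097e-05 -0.000384950471799678 pad [0.49190369 0.27153003 0.054     ] pad-bush -0.07217145771134302
[0.53311361 0.24033034 0.09164989] [ 0.66545088 -0.24170595  0.66352805  0.24183442] 18.225
```

View pics/w5c.png

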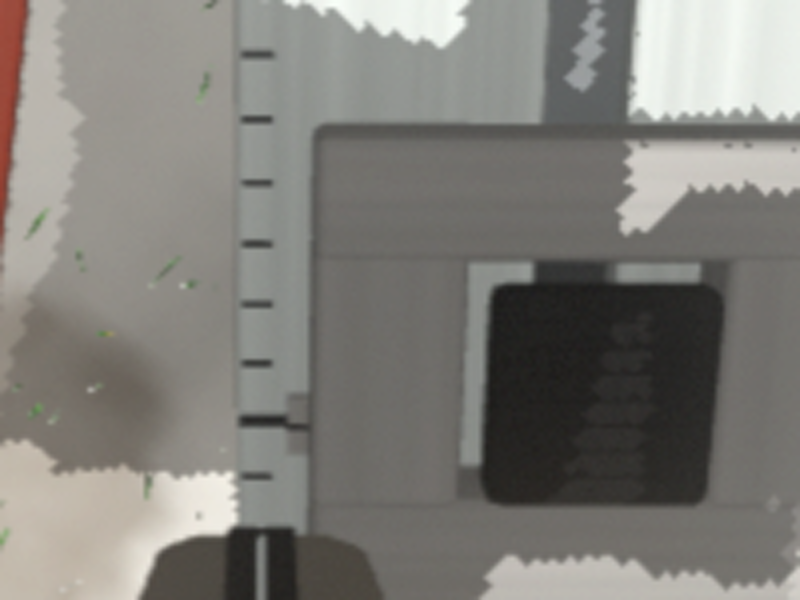

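```bash
python3 - <<'E'
from plant import arm
from h import *
import cv2
arm.movel([.532,.240,.2],speed=.25)
a=arm.grab_frame("side")["color"]
print(arm.current_time(),arm.current_contact_force())
arm.job_done()
E
```

```text
18.9167 [-0.28872466  0.29225228  0.12827687]
the job is handed in; nothing more can be done
```

I pushed the blank home under the drill bush, released the brake pad, and handed the job in at 18.9 s of the 38 s allowed.

**What I did:**
- I pressed the pad down about 4 mm with the shut fingertips, at about 13 N.
- I dragged the jaw about 69 mm along jig +x, until the push met about 7 N of resistance against the seated blank.
- I eased the push, then lifted straight up so the brake took hold.

**Last checks:**
- **Blank:** in the top camera its centre is within about 0.4 mm of the bush axis, which is within the calibration error of about 2 mm.
- **Pointer:** in a close wrist picture it stands at the long line, about 1 mm past it along jig +x. The blank is the stop, so I left it there.
- **Travel:** the jaw moved 69 mm rather than about 82 mm. I take this to mean it started part-way closed, at about 0.013, because the blank and pointer both read as home.
- **Pad:** the fingers lifted clear of it with no contact force left. I did not measure separately that it came all the way up.
- **Surroundings:** the clock motor, spare blank and pencil look unmoved in the pictures, and nothing was touching the robot at hand-in.

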